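# Stopper the empty magenta ink bottle and show its label to the desk camera

### The arm

A 6-joint arm with a two-finger parallel gripper is mounted at the origin on the work surface. World frame = base frame: x ahead of the robot, y to its left, z up, the work surface at z = 0. Lengths are in m, angles in rad, forces in N, time in s.
With the tool pointing down it reaches from about 0.25 to 0.775 m from the base axis. Payload 4 kg.
Tool frame: the origin (TCP) lies on the centre line of the jaws, within the pads' length; the fingertips stand 25 mm ahead of it and the grasp point (between the pads) lies 6 mm ahead of it; z points along the fingers, y is the line along which they close (so a half turn about z gives the same grasp; the last joint's range is limited). The gripper opens to 94 mm and grips with 3 to 60 N. Pads are 16 mm wide; open, the fingers measure 119 mm over their backs; the gripper's body (75 mm by 177 mm) begins 78 mm behind the grasp point.
Start: joints at [-1.388, 0.087, 1.371, -0, 1.684, -0.103], TCP at [0.155, -0.528, 0.231] pointing down, gripper open.
Joint ranges: [-3.1, 3.1], [-0.76, 2.03], [0.27, 2.55], [-1.08, 4.22], [0.17, 2.65], [-2.57, 2.57]. Speed limits (rad/s): [2.79, 2.79, 3.14, 3.14, 3.14, 3.14].

### API

Orientations are given as [roll, pitch, yaw] about the fixed x, y, z axes, in that order (R = Rz(yaw) Ry(pitch) Rx(roll)).
In Python, from bench import robot, imaging gives the robot as it stands. The module is installed in compiled form; this text tells all that it offers.
- The arm moves only by the tool drive_tool, never from a script. Its argument "series" is a list of rows, each a list of 3 entries, a list of its own where there are three numbers: the finger opening in m, from 0 to 0.094, then the shift along the tool's x, y, z in m, then the turn, a rotation vector about the tool's x, y, z in rad. A call has 1 to 5 rows; each row is the pose to reach, as a shift and turn from the pose commanded when the call began, along the tool's axes at that moment; what a row does not reach only later rows make up. A row lasts 1/8 s, in which the tool goes at most 62.5 mm and 10.7 degrees, less where a joint would pass 70% of its speed; a pose out of reach is approached as far as the arm can. A call with a gripper value outside its range is refused whole. The fingers move at their own pace and stop on an object; the grip force is fixed at half the most. Time passes only in rows, so rows that repeat a pose let the fingers close. It gives the time, the measured TCP pose, the force, the opening and the grip force at its end, in the units of the state.
- robot.get_obs(): the state, without advancing time (a new reading comes with each control period).
- imaging.snapshot(name): name is "scene" or "top"; returns the picture (384x512x3 uint8, red, green, blue); there is no depth.
- imaging.get_calibration(name): a dict with "intrinsics" (3x3 intrinsics, pixels), "position" and "rotation" of the camera in the world. Camera axes: x right, y up, looking along -z (the intrinsics and any distortion apply to the point x, -y, -z); pixel columns grow to the right and rows downward; lengths in m; the calibration is good to about 2 mm. A picture is of the moment at which its call begins. get_calibration takes no time and is no camera call.
- robot.close_job(): hands the job in; it is judged then, once.
The state is a dict: "time": time; "joint_positions": joint angles; "qvel": joint speeds; "joint_torque": joint torques, N m; "tool_pos": TCP position; "ee_rot": TCP orientation; "wrist_force": force on the tool from outside, world axes, zero at the start; "wrist_torque": the same for the moment, N m; "width": finger opening in m; "finger_force": force on a finger pad.
Only numpy, scipy, OpenCV 4.12 (cv2) and the standard library are available. Lean on these libraries where they do the work, as an engineer would, in place of code of your own. Each camera call takes 0.05 s, during which the arm holds its last target. There are 200 camera calls.

### The job

The magenta ink bottle is empty and stands open on the desk: put the yellow-headed stopper from the little metal rest fully home in its neck while the bottle stands on the desk, then let go of the stopper. Then pick the closed bottle up and hold it still and upright in the air for the desk camera, so that my colleague can read the label and re-order: label turned square to the lens, at the height of the lens and straight in front of it, 15 cm away. Finish while still holding it there, and leave everything else on the desk where it is.

Things in the scene. Friction and masses are not known exactly. Their poses are not given: they have to be found in the camera images.
- bottle: Open magenta bottle, loose, about 150 g: square body 44 x 44 mm, 70 mm tall to its flat shoulder, then a round neck 25 mm across, 10 mm tall. Round hole 19 mm across, 36 mm deep from the rim. Origin: centre of its underside; z up. White label on its +x face only, which starts looking roughly away from the robot. 98 mm tall once stoppered; the stopper fits loosely: lift by the body.
- bottle_mouth (a point): Centre of the bottle's rim, 80 mm above its foot; axes as bottle.
- bottle_label (a point): Centre of the label (36 x 38 mm, white with a magenta stripe and dot) on the bottle: 22 mm along the bottle's +x and 27 mm above its foot; axes as bottle.
- stopper: Loose stopper, 15 g: black tapered plug 22 mm long, 12 mm across at its tip, 17 mm at its top, under a yellow round head 30 mm across and 18 mm tall. Origin: centre of the plug tip; z runs up through the head. Starts upright in the rest, head up. Fully home, the head rests on the bottle rim, the tip 58 mm above the bottle foot.
- rest: Stopper rest of bare metal, fixed: disc 72 mm across and 6 mm thick with an upright tube 25 mm across, 30 mm high above the desk in all, 19 mm bore. The stopper's plug hangs in the tube (its tip 8 mm above the desk, its head 30 to 48 mm above the desk). Origin: centre of the underside.
- camera: White desk camera on a black round foot and steel stem, fixed. Its head is 45 x 95 x 45 mm (95 along its y), its middle 180 mm above the desk; stem and foot stand 34 mm behind the lens. Origin on the desk; the lens looks along the camera's -x axis (level, roughly towards the robot); z up.
- lens (a point): Centre of the front of the camera's black lens, 180 mm above the desk, 4 mm to the -x side of the camera's origin; axes as camera, so it looks along its own -x.
- cyan_bottle: Bystander: cyan bottle of the same shape (98 mm tall), already closed, its stopper stuck fast. Origin: centre of its underside.
- black_bottle: Bystander: black bottle of the same shape (98 mm tall), already closed, its stopper stuck fast. Origin: centre of its underside.
- mug: Bystander: loose white mug, 80 mm across and 92 mm tall, handle at its +y. Origin: centre of its underside.
- mouse: Bystander: loose black computer mouse, 100 x 60 x 32 mm, on a 4 mm grey mouse pad. Origin: centre of its underside.
- marker: Bystander: loose white marker with a blue cap, 133 x 18 x 18 mm, lying along its x. Origin: centre of its underside.

How it is judged:
On the way:
1. the stopper is fully home in the neck of the standing bottle and let go of (z of stopper in the frame of bottle between 0.054 and 0.0615 m and x of stopper in the frame of bottle between -0.004 and 0.004 m and y of stopper in the frame of bottle between -0.004 and 0.004 m and angle between the z axis of stopper and the z axis of bottle, either way round below 0.12 rad and contact force between the fingers and stopper below 0.05 N and height (world z) of bottle below 0.01 m and angle between bottle's own z axis and vertical below 0.1 rad), for 0.2 s.
At the end, for the whole second after the job is handed in: Stopper home (3.5 mm, 0.12 rad). Bottle held still in the air by the fingers, nothing touching the camera: label 11 to 19 cm in front of the lens, within 3 cm of its axis sideways and in height, facing it within 0.22 rad, upright within 0.15 rad. All bystanders within 3 cm of their starts (z of stopper in the frame of bottle between 0.054 and 0.0615 m and x of stopper in the frame of bottle between -0.004 and 0.004 m and y of stopper in the frame of bottle between -0.004 and 0.004 m and angle between the z axis of stopper and the z axis of bottle, either way round below 0.12 rad and x of bottle_label in the frame of lens between -0.19 and -0.11 m and y of bottle_label in the frame of lens between -0.03 and 0.03 m and z of bottle_label in the frame of lens between -0.03 and 0.03 m and angle between bottle's own z axis and vertical below 0.15 rad and angle between the x axis of bottle and the x axis of camera, either way round below 0.22 rad and x of lens in the frame of bottle above 0.05 m and height (world z) of bottle above 0.1 m and contact force between the fingers and bottle above 1 N and contact force between camera and bottle below 0.05 N and contact force between camera and the arm below 0.05 N and contact force between camera and the fingers below 0.05 N and linear speed of bottle below 0.02 m/s and angular speed of bottle below 0.15 rad/s and distance of each of cyan_bottle, black_bottle, mug, mouse, marker from where it was at the start of the episode below 0.03 m); the arm keeps its last pose, push and grip.
It fails at once if the bottle is tipped over (angle between bottle's own z axis and vertical above 0.6 rad).
It fails at once if another thing on the desk is shifted by more than 3 cm (distance of any of cyan_bottle, black_bottle, mug, mouse, marker from where it was at the start of the episode above 0.03 m).
It also fails if it takes over 64 s, if anything falls off the work surface, if the arm or the gripper's body presses on something with over 40 N, if the wrist force passes 120 N, or if a joint passes its speed limit or range.

## Working session

There is one attempt and no reset: what is moved stays moved. The work goes in short steps, Python scripts to look and compute and a tool call to move; the robot and the scene stay as the last step left them, time stands still between calls to the robot, and variables do not carry over. Pictures are saved under pics/ and viewed, at most 10 in all, crops included, and the job is handed in when it is done.

Besides the shell and the picture viewer there is one more tool, called after "Emit:" as name(argument=value, ...), one argument or row to a line, values as JSON. drive_tool: Moves the arm, as the interface text tells. Its arguments: {"type":"object","properties":{"series":{"type":"array"}},"required":["series"]}

```bash
mkdir -p pics; python3 - <<'E'
from bench import robot, imaging
import cv2
print(robot.get_obs())
for n in("scene","top"):
    im=imaging.snapshot(n); cv2.imwrite(f"pics/{n}0.png",cv2.resize(im[:,:,::-1],(800,600),interpolation=cv2.INTER_CUBIC))
    print(n,imaging.get_calibration(n))
E
```

```text
{'time': 0.0, 'joint_positions': array([-1.38811068e+00,  8.79135689e-02,  1.37224149e+00, -1.76642518e-05,
        1.68362492e+00, -1.03078399e-01]), 'qvel': array([-1.01093143e-04,  1.85361337e-04, -6.05978139e-04,  2.35534359e-04,
        7.19985975e-05,  2.62315341e-05]), 'joint_torque': array([ 4.74634380e-04, -3.40175629e+01, -3.02431190e+01,  7.16476841e-02,
        3.30597663e-02, -1.65199740e-04]), 'tool_pos': array([ 0.15494906, -0.52719604,  0.22933326]), 'ee_rot': array([-3.13941513e+00, -2.07603485e-04,  2.85761846e-01]), 'wrist_force': array([-0.03520253,  0.03015953,  0.29380259]), 'wrist_torque': array([ 0.02271052, -0.00263956,  0.0651284 ]), 'finger_force': 0.0, 'width': 0.0941296886244748}
scene {'intrinsics': array([[389.24580409,   0.        , 254.20974632],
       [  0.        , 389.24580409, 191.50864915],
       [  0.        ,   0.        ,   1.        ]]), 'position': array([ 1.0486167 , -0.58885018,  1.06260242]), 'rotation': array([ 0.68203342, -0.01332393,  0.6622513 ])}
top {'intrinsics': array([[440.80429107,   0.        , 252.62098422],
       [  0.        , 440.80429107, 191.64296035],
       [  0.        ,   0.        ,   1.        ]]), 'position': array([0.38803966, 0.01585002, 1.38584983]), 'rotation': array([ 0.14871224, -0.00583564, -1.55971788])}
```

View pics/scene0.png

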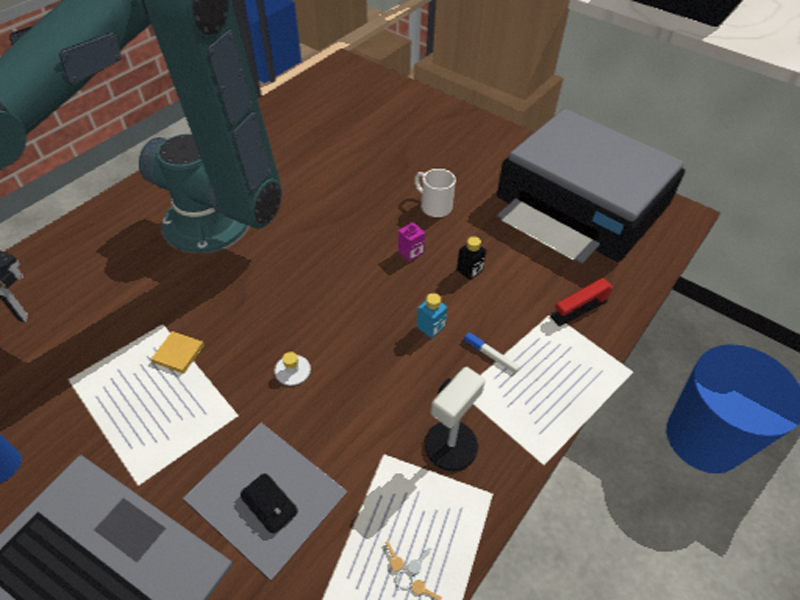

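View pics/top0.png

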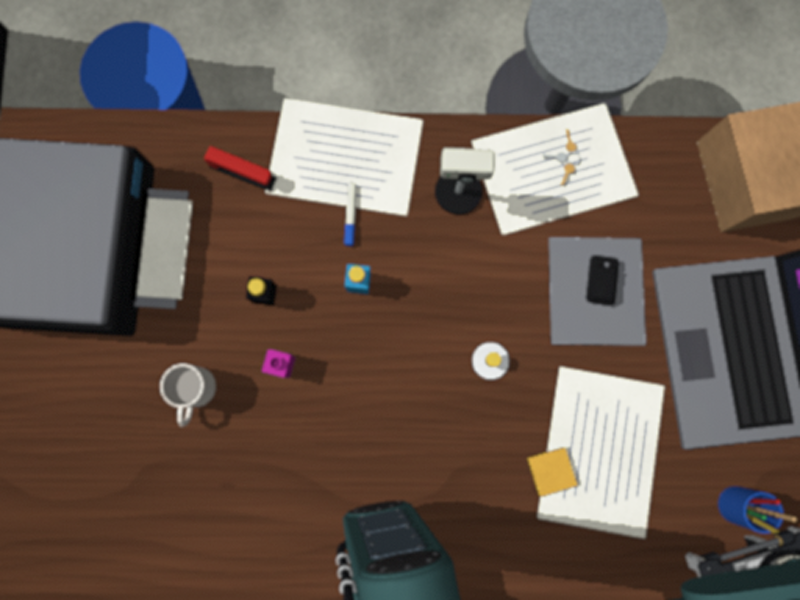

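The scene shows the magenta bottle at about (411,243), the stopper in its rest at (291,365) and the desk camera at (458,400). In the top view these are at (277,363), (490,360) and (467,165). I'll enlarge each one in a single mosaic.

```bash
cat > h.py <<'E'
import numpy as np, cv2
from scipy.spatial.transform import Rotation as R
from scipy.optimize import least_squares
from bench import robot, imaging
CAL={n:imaging.get_calibration(n) for n in("scene","top")}
def ray(n,u,v):
    c=CAL[n];K=c["intrinsics"]
    d=np.array([(u-K[0,2])/K[0,0],-(v-K[1,2])/K[1,1],-1.])
    return c["position"],R.from_euler("xyz",c["rotation"]).as_matrix()@d
def at_z(n,u,v,z):
    p,d=ray(n,u,v);return p+d*(z-p[2])/d[2]
def proj(n,P):
    c=CAL[n];K=c["intrinsics"]
    q=R.from_euler("xyz",c["rotation"]).as_matrix().T@(np.asarray(P)-c["position"])
    return np.array([K[0,0]*q[0]/-q[2]+K[0,2],K[1,1]*-q[1]/-q[2]+K[1,2]])
def mosaic(items,f,s=44,k=6,cols=3):
    ims={};t=[]
    for n,u,v in items:
        if n not in ims: ims[n]=imaging.snapshot(n)[:,:,::-1]
        t.append(cv2.resize(ims[n][v-s//2:v+s//2,u-s//2:u+s//2],None,fx=k,fy=k,interpolation=cv2.INTER_CUBIC))
    cv2.imwrite(f,np.vstack([np.hstack(t[i:i+cols]) for i in range(0,len(t),cols)]))
E
python3 - <<'E'
from h import *
mosaic([("top",314,230),("top",177,232),("top",299,112),("scene",187,234),("scene",263,155),("scene",293,262)],"pics/m1.png")
E
```

```text
(no output)
```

View pics/m1.png

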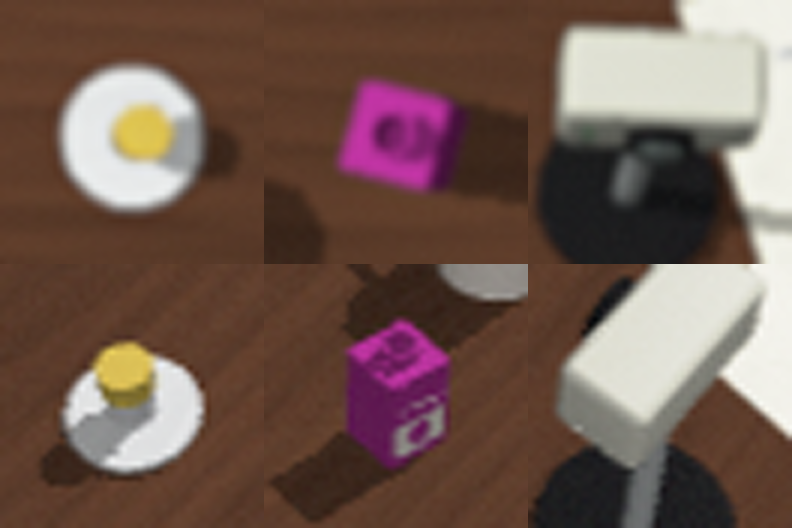

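In the mosaic, the rest disc is centred at (132,138) and the stopper head at (142,133). The bottle's top square has corners (363,78), (453,102), (425,190) and (340,172), with the label facing up-image. The camera head's top corners are (566,28) and (765,37) in the top view, and (565,372), (642,415) and (760,288) in the scene view.

```bash
python3 - <<'E'
from h import *
np.set_printoptions(precision=4,suppress=True)
cen=[("top",314,230),("top",177,232),("top",299,112),("scene",187,234),("scene",263,155),("scene",293,262)]
def px(t,X,Y):
    n,u,v=cen[t]; X-=264*(t%3);Y-=264*(t//3)
    return n,u-22+(X+.5)/6-.5,v-22+(Y+.5)/6-.5
def P(t,X,Y,z): return at_z(*px(t,X,Y),z)
print("rest",P(0,132,138,.004),P(3,133,413,.004))
print("head",P(0,143,132,.048),P(3,124,362,.048))
c=np.array([P(1,*q,.07) for q in((363,78),(453,102),(425,190),(340,172))]);print("bottle",c.mean(0),"\n",c)
d=(c[0]+c[1]-c[2]-c[3]);e=c[0]+c[3]-c[1]-c[2];print(np.degrees(np.arctan2(d[1],d[0])),np.degrees(np.arctan2(e[1],e[0]))-90)
c=np.array([P(4,*q,.07) for q in((348,352),(400,320),(449,352),(394,389))]);print("bottle scene",c.mean(0),"\n",c)
a,b=P(2,566,28,.2025),P(2,765,37,.2025);print("camtop",a,b,np.linalg.norm(a-b))
l,m,r=P(5,565,372,.2025),P(5,642,415,.2025),P(5,760,288,.2025);print("camscene",l,m,r,np.linalg.norm(l-m),np.linalg.norm(r-m))
for n,u,v in(("top",459,190),("scene",451,446)):print("foot",at_z(n,u/1.5625,v/1.5625,.008))
for nm,u,v,z in(("cyan",358,275,.098),("black",257,287,.098),("mug",190,384,.092),("mouse",603,280,.02),("mk",350,215,.015)):print(nm,at_z("top",u/1.5625,v/1.5625,z))
E
```

```text
rest [ 0.4742 -0.1821  0.004 ] [ 0.4762 -0.1823  0.004 ]
head [ 0.4745 -0.1814  0.048 ] [ 0.4745 -0.1797  0.048 ]
bottle [0.4607 0.2355 0.07  ] 
 [[0.489  0.2526 0.07  ]
 [0.4776 0.2075 0.07  ]
 [0.434  0.2199 0.07  ]
 [0.4424 0.2622 0.07  ]]
-13.6689746519713 -12.75184546620325
bottle scene [0.4615 0.2367 0.07  ] 
 [[0.4376 0.2186 0.07  ]
 [0.4453 0.2603 0.07  ]
 [0.4851 0.2567 0.07  ]
 [0.4781 0.211  0.07  ]]
camtop [ 0.843  -0.0711  0.2025] [ 0.8398 -0.1643  0.2025] 0.09323719281567368
camscene [ 0.8033 -0.1639  0.2025] [ 0.84   -0.1604  0.2025] [ 0.8451 -0.0788  0.2025] 0.03682536211244875 0.08177594265648094
foot [ 0.8256 -0.1206  0.008 ]
foot [ 0.8292 -0.1209  0.008 ]
cyan [0.6272 0.0808 0.098 ]
black [0.6018 0.2715 0.098 ]
mug [0.4182 0.3899 0.092 ]
mouse [ 0.6374 -0.4096  0.02  ]
mk [0.7674 0.1037 0.015 ]
```

```bash
cat >> h.py <<'E'
def go(pos,yaw):
    o=robot.get_obs(); A=R.from_euler("xyz",o["ee_rot"]); T=R.from_euler("xyz",[np.pi,0,yaw])
    print("t",o["time"],"pos",o["tool_pos"].round(4),"rot",o["ee_rot"].round(4),"w",round(o["width"],4),"F",o["wrist_force"].round(2),"f",o["finger_force"])
    print("shift",A.inv().apply(np.array(pos)-o["tool_pos"]).round(4),"turn",(A.inv()*T).as_rotvec().round(4))
E
python3 -c "
from h import *
go([.4745,-.181,.16],0)"
```

```text
t 0.2 pos [ 0.155  -0.5274  0.2298] rot [-3.1403e+00 -1.0000e-04  2.8580e-01] w 0.0944 F [-0.61 -0.02  0.21] f 0.0
shift [ 0.4042 -0.2422  0.0701] turn [-1.300e-03  1.000e-04  2.858e-01]
```

Emit:
drive_tool(
  series=[
    [0.07,[0.05,-0.03,0.009],[0,0,0.06]],
    [0.07,[0.1,-0.06,0.018],[0,0,0.12]],
    [0.07,[0.15,-0.09,0.027],[0,0,0.18]],
    [0.07,[0.2,-0.12,0.036],[0,0,0.24]],
    [0.07,[0.25,-0.15,0.045],[0,0,0.286]],
  ],
)

```text
time: 0.82
tool_pos: [0.3535, -0.3118, 0.1851]
ee_rot: [3.141, -0.0, -0.002]
wrist_force: [0.4, -0.8, -0.2]
width: 0.0697
finger_force: 0.0
```

```bash
python3 -c "
from h import *
go([.4745,-.181,.15],0)"
```

```text
t 0.825 pos [ 0.3535 -0.3118  0.1851] rot [ 3.1413e+00 -3.0000e-04 -2.2000e-03] w 0.0697 F [ 0.36 -0.79 -0.18] f 0.0
shift [ 0.1207 -0.131   0.0351] turn [ 0.0003 -0.0003 -0.0022]
```

Emit:
drive_tool(
  series=[
    [0.07,[0.04,-0.043,0.02],[0,0,0]],
    [0.07,[0.08,-0.087,0.04],[0,0,0]],
    [0.07,[0.121,-0.131,0.06],[0,0,0]],
    [0.07,[0.121,-0.131,0.085],[0,0,0]],
    [0.07,[0.121,-0.131,0.085],[0,0,0]],
  ],
)

```text
time: 1.45
tool_pos: [0.4723, -0.1807, 0.098]
ee_rot: [-3.139, 0.005, 0.002]
wrist_force: [-0.3, 0.5, 0.4]
width: 0.0703
finger_force: 0.0
```

```bash
python3 -c "
from h import *
go([.4745,-.181,.052],0)
mosaic([('scene',187,234),('top',314,230)],'pics/m2.png',s=56,k=7,cols=2)"
```

```text
t 1.45 pos [ 0.4723 -0.1807  0.098 ] rot [-3.1391e+00  5.3000e-03  1.6000e-03] w 0.0703 F [-0.35  0.52  0.39] f 0.0
shift [0.0025 0.0004 0.0459] turn [-0.0025  0.0053  0.0016]
```

View pics/m2.png

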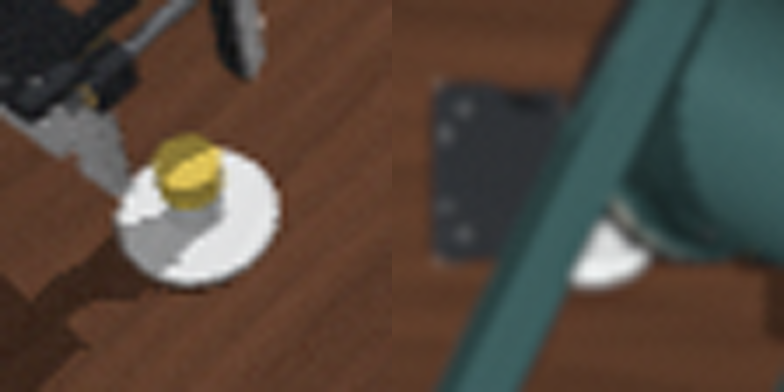

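The crop shows the open fingertips on either side of the stopper head at (188,165), with tips near (120,190) and (245,75). They are aligned, so I'll descend and grip.

Emit:
drive_tool(
  series=[
    [0.07,[0.002,0,0.02],[0,0,0]],
    [0.07,[0.002,0,0.035],[0,0,0]],
    [0.07,[0.002,0,0.046],[0,0,0]],
    [0.07,[0.002,0,0.046],[0,0,0]],
    [0.07,[0.002,0,0.046],[0,0,0]],
  ],
)

```text
time: 2.17
tool_pos: [0.476, -0.1827, 0.055]
ee_rot: [3.141, -0.001, -0.0]
wrist_force: [-0.2, -0.2, 0.3]
width: 0.07
finger_force: 0.0
```

Emit:
drive_tool(
  series=[
    [0.024,[0,0,0],[0,0,0]],
    [0.024,[0,0,0],[0,0,0]],
    [0.024,[0,0,0],[0,0,0]],
    [0.024,[0,0,0],[0,0,0]],
    [0.024,[0,0,0],[0,0,0]],
  ],
)

```text
time: 2.8
tool_pos: [0.4757, -0.1823, 0.0545]
ee_rot: [3.141, -0.0, -0.0]
wrist_force: [-0.2, 1.9, 0.1]
width: 0.0295
finger_force: 30.0
```

Emit:
drive_tool(
  series=[
    [0.024,[0,0,-0.015],[0,0,0]],
    [0.024,[0,0,-0.035],[0,0,0]],
    [0.024,[0,0,-0.065],[0,0,0]],
    [0.024,[0,0,-0.095],[0,0,0]],
    [0.024,[0,-0.04,-0.125],[0,0,0]],
  ],
)

```text
time: 3.42
tool_pos: [0.4759, -0.1436, 0.1816]
ee_rot: [3.14, -0.002, -0.004]
wrist_force: [-0.3, 0.7, 0.2]
width: 0.029
finger_force: 30.0
```

Emit:
drive_tool(
  series=[
    [0.024,[0,-0.05,0],[0,0,0]],
    [0.024,[0,-0.1,0],[0,0,0]],
    [0.024,[0,-0.15,0],[0,0,0]],
    [0.024,[0,-0.2,0],[0,0,0]],
    [0.024,[0,-0.25,0],[0,0,0]],
  ],
)

```text
time: 4.05
tool_pos: [0.4757, 0.1093, 0.1809]
ee_rot: [-3.142, -0.002, -0.0]
wrist_force: [0.8, -0.7, 0.2]
width: 0.0291
finger_force: 30.0
```

```bash
python3 -c "
from h import *
go([.461,.236,.15],0)"
```

```text
t 4.05 pos [0.4757 0.1093 0.1809] rot [-3.1415e+00 -2.1000e-03 -3.0000e-04] w 0.0291 F [ 0.75 -0.66  0.19] f 29.99852890963666
shift [-0.0148 -0.1267  0.0308] turn [-0.0001 -0.0021 -0.0003]
```

Emit:
drive_tool(
  series=[
    [0.024,[-0.005,-0.042,0],[0,0,0]],
    [0.024,[-0.01,-0.085,0],[0,0,0]],
    [0.024,[-0.015,-0.127,0.01],[0,0,0]],
    [0.024,[-0.015,-0.127,0.03],[0,0,0]],
    [0.024,[-0.015,-0.127,0.04],[0,0,0]],
  ],
)

```text
time: 4.68
tool_pos: [0.4603, 0.235, 0.1392]
ee_rot: [3.141, 0.001, 0.001]
wrist_force: [-0.4, -1.3, 0.0]
width: 0.0295
finger_force: 30.0
```

```bash
python3 -c "
from h import *
go([.461,.236,.14],0)
mosaic([('scene',263,150),('top',177,232)],'pics/m3.png',s=50,k=8,cols=2)
for n in('scene','top'):
  print(n,proj(n,[.461,.236,.08]),proj(n,[.461,.236,.0935]))"
```

```text
t 4.675 pos [0.4603 0.235  0.1392] rot [3.1412e+00 6.0000e-04 9.0000e-04] w 0.0295 F [-0.35 -1.26  0.04] f 29.99988528317772
shift [ 0.0007 -0.0009 -0.0008] turn [0.0004 0.0006 0.0009]
scene [262.73913188 145.46016717] [262.85376069 142.73113456]
top [175.74650995 231.85954578] [174.97661064 231.59186097]
```

View pics/m3.png

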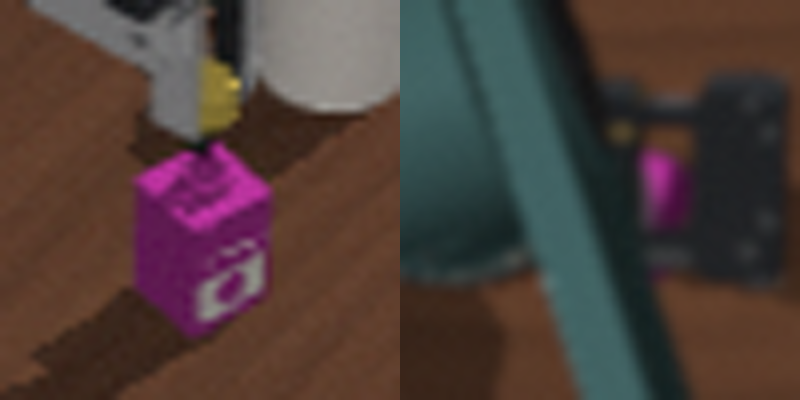

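The scene crop shows the black plug tip at about (204,148), directly above the neck at (203,170). That is within about 1 mm of the prediction, so I'll insert.

Emit:
drive_tool(
  series=[
    [0.024,[0.0005,-0.001,0.005],[0,0,0]],
    [0.024,[0.0005,-0.001,0.01],[0,0,0]],
    [0.024,[0.0005,-0.001,0.015],[0,0,0]],
    [0.024,[0.0005,-0.001,0.019],[0,0,0]],
    [0.024,[0.0005,-0.001,0.019],[0,0,0]],
  ],
)

```text
time: 5.4
tool_pos: [0.461, 0.2355, 0.12]
ee_rot: [3.141, 0.001, -0.0]
wrist_force: [0.7, -0.9, -0.3]
width: 0.0292
finger_force: 30.0
```

No contact force, and the tip is about 6 mm inside the rim. I'll continue.

Emit:
drive_tool(
  series=[
    [0.024,[0,0,0.004],[0,0,0]],
    [0.024,[0,0,0.008],[0,0,0]],
    [0.024,[0,0,0.011],[0,0,0]],
    [0.024,[0,0,0.014],[0,0,0]],
    [0.024,[0,0,0.014],[0,0,0]],
  ],
)

```text
time: 6.02
tool_pos: [0.461, 0.2356, 0.1061]
ee_rot: [3.141, 0.001, -0.0]
wrist_force: [-0.1, -0.1, -0.6]
width: 0.029
finger_force: 30.0
```

Emit:
drive_tool(
  series=[
    [0.024,[0,0,0.001],[0,0,0]],
    [0.024,[0,0,0.002],[0,0,0]],
    [0.024,[0,0,0.003],[0,0,0]],
    [0.024,[0,0,0.003],[0,0,0]],
  ],
)

```text
time: 6.52
tool_pos: [0.4615, 0.2357, 0.1045]
ee_rot: [-3.141, -0.001, -0.0]
wrist_force: [-2.3, -0.6, 5.2]
width: 0.0288
finger_force: 30.0
```

Contact builds at the expected home height, so I'll release with a small opening, then retreat up.

Emit:
drive_tool(
  series=[
    [0.06,[0,0,0],[0,0,0]],
    [0.06,[0,0,0],[0,0,0]],
    [0.06,[0,0,0],[0,0,0]],
    [0.06,[0,0,0],[0,0,0]],
    [0.06,[0,0,0],[0,0,0]],
  ],
)

```text
time: 7.15
tool_pos: [0.4612, 0.2356, 0.1033]
ee_rot: [3.141, 0.0, -0.0]
wrist_force: [0.5, 0.1, 0.6]
width: 0.06
finger_force: 0.0
```

Emit:
drive_tool(
  series=[
    [0.07,[0,0,-0.015],[0,0,0]],
    [0.07,[0,0,-0.035],[0,0,0.06]],
    [0.07,[0,0,-0.055],[0,0,0.15]],
    [0.07,[0,0,-0.055],[0,0,0.235]],
    [0.07,[0,0,-0.055],[0,0,0.235]],
  ],
)

```text
time: 7.78
tool_pos: [0.4617, 0.2358, 0.1599]
ee_rot: [-3.14, -0.002, -0.234]
wrist_force: [0.5, -0.3, -0.1]
width: 0.0699
finger_force: 0.0
```

```bash
python3 -c "
from h import *
go([.461,.236,.052],-.232)
mosaic([('scene',263,150),('top',177,232)],'pics/m4.png',s=50,k=8,cols=2)"
```

```text
t 7.775 pos [0.4617 0.2358 0.1599] rot [-3.1405e+00 -1.8000e-03 -2.3420e-01] w 0.0699 F [ 0.46 -0.26 -0.06] f 0.0
shift [-9.000e-04  1.000e-04  1.079e-01] turn [-0.0011 -0.0018 -0.0022]
```

View pics/m4.png

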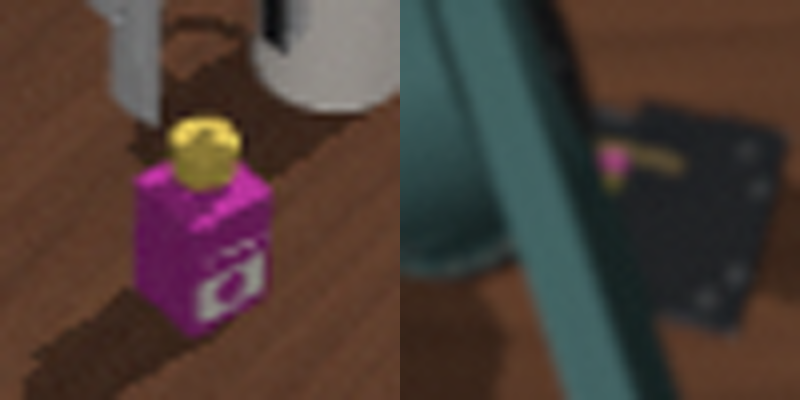

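The stopper head at (205,150) is sitting home and upright, and the bottle hasn't moved. Now I'll lower the fingers around the body.

Emit:
drive_tool(
  series=[
    [0.07,[-0.001,0,0.03],[0,0,0]],
    [0.07,[-0.001,0,0.055],[0,0,0]],
    [0.07,[-0.001,0,0.08],[0,0,0]],
    [0.07,[-0.001,0,0.1],[0,0,0]],
    [0.07,[-0.001,0,0.108],[0,0,0]],
  ],
)

```text
time: 8.5
tool_pos: [0.4592, 0.2355, 0.0489]
ee_rot: [3.14, 0.003, -0.234]
wrist_force: [0.0, 0.9, 0.1]
width: 0.0701
finger_force: 0.0
```

Emit:
drive_tool(
  series=[
    [0.038,[0,0,0],[0,0,0]],
    [0.038,[0,0,0],[0,0,0]],
    [0.038,[0,0,0],[0,0,0]],
    [0.038,[0,0,0],[0,0,0]],
    [0.038,[0,0,0],[0,0,0]],
  ],
)

```text
time: 9.12
tool_pos: [0.461, 0.2361, 0.0515]
ee_rot: [-3.141, -0.002, -0.235]
wrist_force: [-0.1, -1.3, 4.6]
width: 0.0441
finger_force: 30.0
```

Emit:
drive_tool(
  series=[
    [0.038,[0,0,-0.015],[0,0,0]],
    [0.038,[0,0,-0.045],[0,0,0]],
    [0.038,[0,0,-0.085],[0,0,0]],
    [0.038,[0,0,-0.125],[0,0,0]],
    [0.038,[0,0,-0.153],[0,0,0]],
  ],
)

```text
time: 9.75
tool_pos: [0.4604, 0.2361, 0.2058]
ee_rot: [-3.14, -0.002, -0.235]
wrist_force: [0.6, -0.1, -1.0]
width: 0.0442
finger_force: 30.0
```

```bash
python3 -c "
from h import *
go([.621,-.112,.2045],-.044)"
```

```text
t 9.75 pos [0.4604 0.2361 0.2058] rot [-3.1404e+00 -1.5000e-03 -2.3510e-01] w 0.0442 F [ 0.65 -0.09 -1.03] f 29.97207149863243
shift [0.2373 0.3011 0.0013] turn [-0.001  -0.0016 -0.1911]
```

Emit:
drive_tool(
  series=[
    [0.038,[0.02,0.026,0],[0,0,-0.03]],
    [0.038,[0.047,0.06,0],[0,0,-0.07]],
    [0.038,[0.075,0.095,0],[0,0,-0.11]],
    [0.038,[0.103,0.13,0],[0,0,-0.15]],
    [0.038,[0.13,0.165,0],[0,0,-0.191]],
  ],
)

```text
time: 10.38
tool_pos: [0.5483, 0.0439, 0.2035]
ee_rot: [-3.141, 0.001, -0.043]
wrist_force: [-0.4, 1.0, -1.4]
width: 0.0437
finger_force: 30.0
```

```bash
python3 -c "
from h import *
go([.621,-.112,.2045],-.044)"
```

```text
t 10.375 pos [0.5483 0.0439 0.2035] rot [-3.1414e+00  6.0000e-04 -4.2800e-02] w 0.0437 F [-0.44  0.99 -1.43] f 29.973331689834595
shift [ 0.0793  0.1527 -0.0011] turn [-0.0002  0.0006  0.0012]
```

Emit:
drive_tool(
  series=[
    [0.038,[0.018,0.035,0],[0,0,0]],
    [0.038,[0.037,0.07,0],[0,0,0]],
    [0.038,[0.055,0.105,0],[0,0,0]],
    [0.038,[0.07,0.135,0],[0,0,0]],
    [0.038,[0.079,0.152,-0.001],[0,0,0]],
  ],
)

```text
time: 11.0
tool_pos: [0.6204, -0.1115, 0.204]
ee_rot: [-3.141, 0.002, -0.046]
wrist_force: [-0.1, 0.9, -1.8]
width: 0.0439
finger_force: 30.0
```

Emit:
drive_tool(
  series=[
    [0.038,[0,0,0],[0,0,0]],
    [0.038,[0,0,0],[0,0,0]],
    [0.038,[0,0,0],[0,0,0]],
    [0.038,[0,0,0],[0,0,0]],
  ],
)

```text
time: 11.5
tool_pos: [0.6203, -0.1092, 0.2048]
ee_rot: [-3.142, -0.0, -0.043]
wrist_force: [0.5, 0.3, -1.2]
width: 0.0438
finger_force: 30.0
```

```bash
python3 -c "
from h import *
go([.621,-.112,.2045],-.044)
im={n:imaging.snapshot(n)[:,:,::-1] for n in('scene','top')}
t=[cv2.resize(im[n][v-44:v+44,u-44:u+44],(396,396),interpolation=cv2.INTER_CUBIC) for n,u,v in(('scene',275,220),('top',290,145))]
cv2.imwrite('pics/m5.png',np.hstack(t))
for n in('scene','top'):print(proj(n,[.643,-.113,.18]),proj(n,[.621,-.112,.251]),proj(n,[.793,-.119,.18]))"
```

```text
t 11.5 pos [ 0.6203 -0.1092  0.2048] rot [-3.1416e+00 -3.0000e-04 -4.2900e-02] w 0.0438 F [ 0.48  0.3  -1.22] f 29.972096979618073
shift [0.0008 0.0027 0.0003] turn [-0.     -0.0003  0.0011]
[240.12337368 217.19001297] [233.53953986 197.22321372] [283.08224283 247.83246728]
[297.25411204 165.87752063] [299.77197864 168.51668671] [299.15633348 114.18056401]
```

View pics/m5.png

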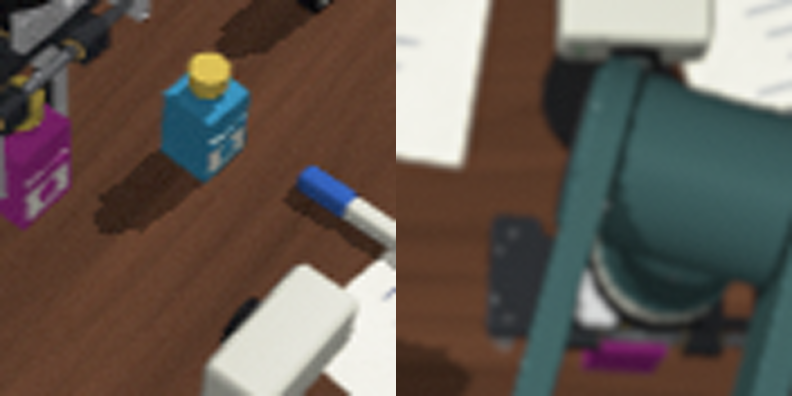

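The scene crop shows the magenta bottle held upright with its stopper still home. Its label is at about (47,192), within a pixel or two of the target, and it faces the camera head. The bystanders are undisturbed, so I'll hand in.

```bash
python3 -c "
from bench import robot
print(robot.close_job())"
```

```text
the job is handed in; nothing more can be done
None
```

The stopper is home in the magenta bottle, and the arm is holding the closed bottle upright, label square to the desk-camera lens, by my estimate about 15 cm away. I handed the job in at about 11.6 s; no verdict came back.

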